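Swap two model cars and hold one against the sprung stop

TASK

Swap the two model cars: the white one leaves the jig and goes onto the drying stand, fully on it and in line with it, and the orange one goes onto the jig's bed, midway between the blue lines. With the white car let go on the stand, be my third hand: push the orange car, flat on the bed and nose first, squarely against the blue sprung pad until the black pointer is within the green band (never squeezing the pad to its end), and finish while still holding it pressed there, steady, so that I can screw on its rear wing. Leave the two paint jars and the tape roll where they are.

Things in the scene. Friction and masses are not known exactly. Their poses are not given: they have to be found in the camera images.
- orange_car: orange model car, loose, about 160 g, 130 long x 56 wide x 40 mm high. Origin: centre of its underside; x to its nose, y to its left, z up. The lower part is a block with flat upright sides and nose, 130 x 56 mm, from the underside to 24 mm up. Cabin: 46 mm wide, from 42 mm behind to 18 mm ahead of the origin, up to 40 mm. It does not roll. Starts on the stand, nose roughly along its x
- white_car: white model car, same shape, size, weight and axes as the orange one; at the start it stands on the jig's bed, nose roughly towards the pad but not touching it
- orange_car_nose (a point): middle of the orange car's flat nose, 65 mm ahead of its origin and 12 mm above its underside
- jig: fixed aluminium jig. Origin: on the table; x along its middle line to the pad, within 21 degrees of the robot's x. Bed plate 286 x 100 mm, top 12 mm above the origin, from x -120 to 166 mm; two blue lines at y -36 and 36 mm. Grey spring housing at x 112 to 164 mm, 86 mm wide, top 44 mm above the table, with white, green and red cross bands on top. Lies left or right of the robot's x axis
- stop_pad (a joint): travel (m) of the blue sprung pad along the jig's +x: 0 at rest, 0.040 at its end. Spring: 300 N per m, no preload (20 mm = 6 N). The pad is 70 mm wide, from 15 to 41 mm above the table. It carries a black pointer whose tip (58 mm behind the pad face) lies in the green band from 0.012 to 0.028 m of travel (3.6 to 8.4 N)
- pad_face (a point): middle of the pad's flat front face, which looks along the jig's -x; at rest it lies 60 mm ahead of the jig's origin and 28 mm above the table; it moves with the pad
- stand: fixed drying stand, grey slab with cork top, 190 (x) x 110 (y) x 20 mm high; origin: centre of its underside, on the table; cars stand 20 mm above it; x within 21 degrees of the robot's. Lies on the other side of the robot's x axis than the jig. The green mat between them (flat, under 1 mm) is clear for putting a car down for a while at x 0.55, y 0, along the robot's x
- jar_green: small paint jar with green cap, 38 mm diameter, 58 mm high; origin: centre of its underside. Beyond the clear part of the mat. Leave alone
- jar_blue: the same with a blue cap. Leave alone
- tape: roll of yellow tape lying flat, 70 mm outside diameter, 18 mm high; origin: centre of its underside. Between the clear part of the mat and the robot. Leave alone
There are look-alikes about, which are no part of the job. Several things look just like the stand: the one meant starts farthest from the robot's base. Several things have the shape of the white_car; the one meant has the colours described above.

How it is judged:
By the outcome, as a careful person would: the job done as asked, in the order asked, and still so for the second after the job is handed in, while the arm keeps its last pose, push and grip.
It also fails if it takes over 72 s, if anything falls off the work surface, if the arm or the gripper's body presses on something with over 40 N, if the wrist force passes 120 N, or if a joint passes its speed limit or range.

ROBOT

A 6-joint arm with a two-finger parallel gripper is mounted at the origin on the work surface. World frame = base frame: x ahead of the robot, y to its left, z up, the work surface at z = 0. Lengths are in m, angles in rad, forces in N, time in s.
With the tool pointing down it reaches from about 0.375 to 0.9 m from the base axis. Payload 3.1 kg.
Tool frame: the origin (TCP) lies between the finger pads; the fingertips stand 17 mm ahead of it and the grasp point (between the pads) lies 2 mm behind it (robot.nose_length is the distance from the TCP to the fingertips, in m); z points along the fingers, y is the line along which they close (so a half turn about z gives the same grasp; the last joint's range is limited). The gripper opens to 87 mm and grips with 3 to 60 N. Pads are 19 mm wide; open, the fingers measure 117 mm over their backs; the gripper's body (75 mm by 190 mm) begins 51 mm behind the grasp point.
Start: joints at [-1.302, 0.527, 1.433, -0, 1.181, -0.178], TCP at [0.27, -0.564, 0.24] pointing down, gripper open.
Joint ranges: [-3.08, 3.08], [-0.75, 2.2], [0.22, 2.44], [-1.43, 4.57], [0, 2.65], [-2.85, 2.85]. Speed limits (rad/s): [2.79, 2.79, 3.14, 3.14, 3.14, 3.14].

INTERFACE

Orientations are given as a unit quaternion [x, y, z, w].
In Python, from rig import robot, cams gives the robot as it stands.
- The arm moves only by the shell command python3 -m pendant 'ROWS' [FORCE]. ROWS is JSON, a list of rows, each an object with "jaw": the opening, from 0 (shut) to 1 (fully open); "linear": the shift along the tool's x, y, z in cm, a list of three; "twist": the turn about the tool's z in degrees. A call has 1 to 12 rows; each row shifts and turns the commanded pose from where the row before left it, along the tool's axes as they then stand; what a row does not reach is not made up. A row lasts 1/12 s, in which the tool goes at most 41.7 mm and 7.16 degrees, less where a joint would pass 70% of its speed; a pose out of reach is approached as far as the arm can. A call is refused whole if a number of a shift passes 4.17 or a number of a turn 7.16, either way. A call with a gripper value outside its range is refused whole. The fingers move at their own pace and stop on an object; FORCE is the grip in N (left out, the last holds). Time passes only in rows, so rows that do not move let the fingers close. It gives the time, the measured TCP pose, the force, the opening and the grip force at its end, in the units of the state.
- robot.get_obs(): the state, without advancing time (a new reading comes with each control period).
- cams.camera(name): name is "scene" or "side" or "wrist"; returns a dict with "color" (384x512x3 uint8, blue, green, red), "depth" (384x512 float32, m along the optical axis (not along the pixel's ray), 0 where there is no reading), "fov_y" (degrees; the focal length in pixels is half the picture's height over the tangent of half this angle, whatever the lens; pixels are square), "cx", "cy" (the principal point, pixels), "view" (4x4, takes a point from world to camera coordinates). Camera axes: x right, y down, z forward; pixel columns grow to the right and rows downward; lengths in m; the calibration is good to about 2 mm. A picture is of the moment at which its call begins.
- robot.hand_in(): hands the job in; it is judged then, once.
The state is a dict: "time": time; "q": joint angles; "joint_velocities": joint speeds; "joint_torque": joint torques, N m; "position": TCP position; "tool_rot": TCP orientation; "ft_force": force on the tool from outside, world axes, zero at the start; "moment": the same for the moment, N m; "grip_width": finger opening in m; "grip_force": force on a finger pad.
Only numpy, scipy, OpenCV 4.12 (cv2) and the standard library are available. Lean on these libraries where they do the work, as an engineer would, in place of code of your own. Each camera call takes 0.05 s, during which the arm holds its last target. There are 200 camera calls.

## Working session

There is one attempt and no reset: what is moved stays moved. The work goes in short steps, Python scripts to look and compute and a shell command to move; the robot and the scene stay as the last step left them, time stands still between calls to the robot, and variables do not carry over. Pictures are saved under pics/ and viewed, at most 10 in all, crops included, and the job is handed in when it is done.

```bash
mkdir -p pics; ls
cat > h.py <<'E'
import numpy as np, cv2
from rig import robot, cams
def K(c):
    f=192/np.tan(np.radians(c["fov_y"])/2); return f
def pts(c):
    """world xyz per pixel from depth"""
    f=K(c); d=c["depth"]; v,u=np.mgrid[0:384,0:512]
    P=np.stack([(u-c["cx"])/f*d,(v-c["cy"])/f*d,d],-1)
    V=c["view"]; return (P-V[:3,3])@V[:3,:3]
def ray(c,uv,z):
    """pixels -> world on plane height z"""
    uv=np.atleast_2d(np.float64(uv)); f=K(c); V=np.array(c["view"]); R,t=V[:3,:3],V[:3,3]
    d=np.c_[(uv[:,0]-c["cx"])/f,(uv[:,1]-c["cy"])/f,np.ones(len(uv))]@R; o=-R.T@t
    return o+d*((z-o[2])/d[:,2])[:,None]
E
python3 - <<'E'
from h import *
for n in("scene","side"):
    c=cams.camera(n); np.savez(f"pics/{n}0.npz",**c); cv2.imwrite(f"pics/{n}0.png",c["color"])
    V=np.array(c["view"]);print(n,c["fov_y"],c["cx"],c["cy"],-V[:3,:3].T@V[:3,3],V[2,:3])
a=np.hstack([cv2.imread("pics/scene0.png")]);
print(robot.get_obs())
E
```

```text
pics
scene 53.28237532491283 258.7973630875314 190.77253512483225 [1.28046747 0.28029118 0.63419972] [-0.79089579 -0.21201902 -0.57404858]
side 43.15668561078282 257.66135378394495 194.43677502840424 [0.46234784 0.94328057 1.09833091] [-0.00296003 -0.64321611 -0.76567896]
{'time': 0.1, 'q': array([-1.30248505e+00,  5.28361641e-01,  1.43376511e+00,  2.14625743e-05,
        1.18140191e+00, -1.78511938e-01]), 'joint_velocities': array([ 6.94117645e-05, -9.17922554e-04, -2.67595803e-03, -8.65481133e-04,
        4.79662794e-04,  1.00153860e-04]), 'joint_torque': array([-4.88750684e-04, -4.40986311e+01, -1.77150321e+01,  6.34432049e-02,
        5.34155779e-02, -3.54523638e-05]), 'position': array([ 0.26992205, -0.5630197 ,  0.23867944]), 'tool_rot': array([ 9.75147705e-01,  2.21553640e-01, -3.35345513e-05, -9.67475585e-04]), 'ft_force': array([-0.21356143,  0.38443968, -0.34717285]), 'moment': array([0.05295077, 0.0133407 , 0.03185949]), 'grip_force': 0.0, 'grip_width': 0.0870495876601369}
```

View pics/scene0.png

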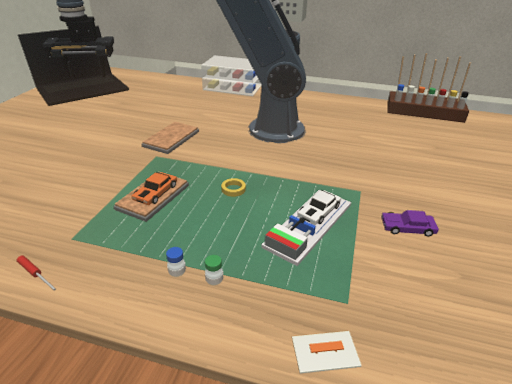

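View pics/side0.png

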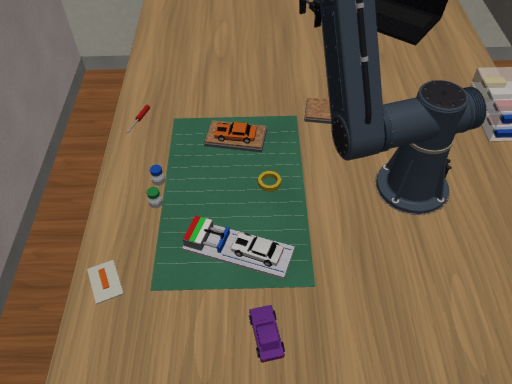

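Side view: the jig is at (238,247) with the white car at (256,247). Stand candidates are (236,135), which is on the mat, carries the orange car and is farther from the base, and (318,110), which is nearer the base, so it's the decoy. White-car shapes are at (256,247), which is white and on the jig, and (267,332), which is purple, so a decoy. The jars are at (156,174) and (154,196), the tape at (269,180). I'll confirm in a crop and measure.

```bash
cat >> h.py <<'E'
def rect(P):
    """xy rect: centre, (long,short), yaw of the long side in (-90,90]"""
    (cx,cy),(w,h),a=cv2.minAreaRect(np.float32(P[:,:2]*1000))
    if w<h: w,h,a=h,w,a+90
    return np.round([cx,cy,w,h,(a+90)%180-90],1)
def blob(m,near=None):
    n,l,s,c=cv2.connectedComponentsWithStats(m.astype(np.uint8))
    i=1+np.argmax(s[1:,4]); return l==i
E
python3 - <<'E'
from h import *
im=cv2.imread("pics/side0.png")
cv2.imwrite("pics/crop1.png",cv2.resize(im[90:350,140:350],None,fx=2.3,fy=2.3,interpolation=cv2.INTER_CUBIC))
for n in("side","scene"):
    c=dict(np.load(f"pics/{n}0.npz")); P=pts(c); hsv=cv2.cvtColor(c["color"],cv2.COLOR_BGR2HSV); H,S,V=[hsv[...,i].astype(int) for i in range(3)]
    z=P[...,2]; x=P[...,0];y=P[...,1]
    area=(x>.35)&(x<.85)&(abs(y)<.42)
    print(n,"mat z",np.median(z[(abs(H-75)<15)&(S>100)&area]))
    for nm,sg in(("stand",-1),("jig",1)):
        s=area&(y*sg>.05)
        base=blob(s&(z>.006)&(z<.07))
        q=P[base]; print(nm,"all",rect(q),"zmax",q[:,2].max(), np.histogram(q[:,2],bins=np.arange(.004,.072,.004))[0])
    o=blob(area&(y<-.05)&(z>.04)&(z<.07)); print("orange z>40",rect(P[o])); o=blob(area&(y<-.05)&(z>.055)&(z<.07)); print(" cabin",rect(P[o]))
    w=area&(y>.05)&(z>.029)&(z<.06); k,l,s,ce=cv2.connectedComponentsWithStats(w.astype(np.uint8))
    for i in range(1,k):
        if s[i,4]>30: print("jig part",ce[i].round(),s[i,4],rect(P[l==i]),np.percentile(z[l==i],[5,50,95]).round(4))
    st=area&(y<-.05)&(z>.015)&(z<.025); print("cork",rect(P[blob(st)]))
    bd=area&(y>.05)&(z>.008)&(z<.0165); print("bed",rect(P[blob(bd)]))
    bl=(abs(H-112)<12)&(S>120)&area&(y>.05); k,l,s,ce=cv2.connectedComponentsWithStats(bl.astype(np.uint8))
    for i in range(1,k):
        if s[i,4]>15: print("blue",ce[i].round(),s[i,4],rect(P[l==i]),np.median(z[l==i]).round(4))
E
```

```text
side mat z -0.0005245952048783958
stand all [ 526.1 -222.3  190.6  117.5  -11. ] zmax 0.06589654804483315 [ 26  88 170 329 154  32  44  42 106 184  72  31  46  93  39   2]
jig all [514.6 212.3 285.5 104.2 -19.7] zmax 0.05661192647163649 [182 908 414  83  88 125 222 392 205 358 275 221  72   3   0   0]
orange z>40 [ 526.8 -211.2  128.2   67.    -8.7]
 cabin [ 511.3 -210.6   50.8   49.5  -10.7]
jig part [153. 196.] 97 [ 7.561e+02  5.750e+01  3.120e+01  1.430e+01 -1.000e-01] [0.0301 0.0489 0.0587]
jig part [202. 232.] 744 [598.8 182.6 105.2  89.3 -21.1] [0.0322 0.0428 0.0487]
jig part [257. 247.] 954 [464.9 229.3 130.6  64.1 -23.4] [0.0304 0.0359 0.0526]
cork [ 524.6 -223.4  186.   115.7   -9.2]
bed [514.6 212.7 285.2 103.9 -20.1]
blue [223. 239.] 129 [549.8 186.8  96.6  12.2  72.2] 0.0373
scene mat z 0.046289528052069415
stand all [ 527.4 -227.7  189.9  112.7  -10.8] zmax 0.06289153030368189 [ 44 116 170 338 338  36  41  62  68 259 114  40  43 109  80   0]
jig all [515.3 209.8 287.2 101.7 -19.5] zmax 0.05535333269729424 [ 51 409 493 101 103 158 163 354 218 244 517 165 102   0   0   0]
orange z>40 [ 527.9 -215.2  129.9   64.6  -11.2]
 cabin [ 514.6 -214.2   56.6   47.1   -5.7]
jig part [319. 205.] 734 [464.5 226.4 132.3  64.8 -23.7] [0.0316 0.0368 0.0529]
jig part [289. 235.] 984 [599.3 180.4 107.9  87.6 -20.4] [0.031  0.0442 0.0497]
jig part [217. 267.] 126 [ 7.577e+02  5.610e+01  3.110e+01  1.190e+01 -2.000e-01] [0.0302 0.0498 0.0585]
cork [ 526.5 -227.2  187.9  106.3  -10.8]
bed [515.2 210.7 287.1 100.2 -20. ]
blue [294. 219.] 51 [560.9 179.6  49.   19.1  22.9] 0.0401
blue [306. 227.] 129 [560.6 205.9  46.9  11.4  74.4] 0.0319
```

View pics/crop1.png

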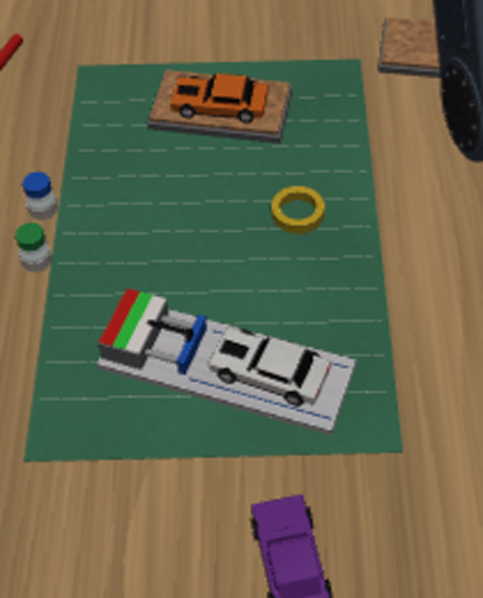

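The crop confirms it. The white car is on the jig with its hood to the left, facing the blue pad. The orange car is on the mat-side stand with its hood to the left, along +x. The other cork slab, nearer the base, and the purple car are decoys. First move: above the orange car, for a wrist look.

```bash
cat >> h.py <<'E'
from scipy.spatial.transform import Rotation as Ro
def st():
    o=robot.get_obs(); R=Ro.from_quat(o["tool_rot"]).as_matrix(); return o,R
def plan(x,y,z,yaw):
    """yaw: wanted tool-x heading in deg. prints shift (cm, current tool axes) and twist, with row counts"""
    o,R=st(); d=R.T@(np.array([x,y,z])-o["position"])*100; h=np.degrees(np.arctan2(R[1,0],R[0,0]))
    t=(h-yaw+180)%360-180
    print("t",round(o["time"],2),"pos",o["position"].round(4),"yaw",h.round(2),"F",o["ft_force"].round(1),"w",round(o["grip_width"],4),"gf",round(o["grip_force"],1))
    print("shift cm",d.round(2),"twist",t.round(2),"min rows",np.ceil(np.linalg.norm(d)/4.0),np.ceil(abs(t)/7))
E
python3 -c "
from h import *
plan(.527,-.214,.25,-10.8)"
```

```text
t 0.1 pos [ 0.2699 -0.563   0.2387] yaw 25.6 F [-0.2  0.4 -0.3] w 0.087 gf 0.0
shift cm [ 38.27 -20.37  -1.08] twist 36.4 min rows 11.0 6.0
```

```bash
python3 -m pendant '[{"jaw":1,"linear":[1.5,-0.8,0],"twist":0},{"jaw":1,"linear":[3.2,-1.7,0],"twist":0},{"jaw":1,"linear":[3.2,-1.7,0],"twist":0},{"jaw":1,"linear":[3.2,-1.7,0],"twist":0},{"jaw":1,"linear":[3.4,-1.8,0],"twist":0},{"jaw":1,"linear":[3.4,-1.8,0],"twist":0},{"jaw":1,"linear":[3.4,-1.8,0],"twist":0},{"jaw":1,"linear":[3.4,-1.8,0],"twist":0},{"jaw":1,"linear":[3.4,-1.8,0],"twist":0},{"jaw":1,"linear":[3.4,-1.8,0],"twist":0},{"jaw":1,"linear":[3.4,-1.8,0],"twist":0},{"jaw":1,"linear":[3.3,-1.9,0],"twist":0}]'
python3 -m pendant '[{"jaw":1,"linear":[0,0,0],"twist":4},{"jaw":1,"linear":[0,0,0],"twist":6.4},{"jaw":1,"linear":[0,0,0],"twist":6.4},{"jaw":1,"linear":[0,0,0],"twist":6.4},{"jaw":1,"linear":[0,0,0],"twist":6.4},{"jaw":1,"linear":[0,0,0],"twist":6.4},{"jaw":1,"linear":[0,0,0],"twist":0},{"jaw":1,"linear":[0,0,0],"twist":0}]'
python3 - <<'E'
from h import *
plan(.527,-.214,.25,-10.8)
c=cams.camera("wrist"); np.savez("pics/w1.npz",**c); cv2.imwrite("pics/w1.png",c["color"])
V=np.array(c["view"]);print(c["fov_y"],c["cx"],c["cy"],-V[:3,:3].T@V[:3,3],V[:3,:3].round(3))
P=pts(c);z=P[...,2]
for lo,hi in((.015,.03),(.035,.07),(.055,.07)):
    m=blob((z>lo)&(z<hi)&(P[...,1]<0)); print(lo,hi,m.sum(),rect(P[m]),np.median(z[m]))
E
```

```text
time: 1.1
position: [0.5271, -0.2116, 0.2394]
tool_rot: [0.975, 0.222, -0.0, -0.0]
ft_force: [0.6, -1.2, -0.3]
grip_width: 0.0875
grip_force: 0.0
time: 1.77
position: [0.5261, -0.2136, 0.2394]
tool_rot: [0.996, -0.089, -0.0, -0.0]
ft_force: [1.1, -0.3, -0.0]
grip_width: 0.087
grip_force: 0.0
t 1.77 pos [ 0.5261 -0.2136  0.2394] yaw -10.21 F [ 1.1 -0.3 -0. ] w 0.087 gf 0.0
shift cm [ 0.09  0.03 -1.06] twist 0.59 min rows 1.0 1.0
62.36003566379452 255.85817838739823 191.0633880596345 [ 0.58946625 -0.22612699  0.3836571 ] [[-0.178 -0.984 -0.001]
 [-0.955  0.172  0.242]
 [-0.238  0.044 -0.97 ]]
0.015 0.03 7241 [ 526.6 -227.3  178.9  102.3  -10.7] 0.019256924973824578
0.035 0.07 6150 [ 525.  -216.1  131.    63.    -8.7] 0.04326881440305841
0.055 0.07 2019 [ 511.9 -214.2   51.4   47.3  -10.2] 0.05902390606017725
```

View pics/w1.png

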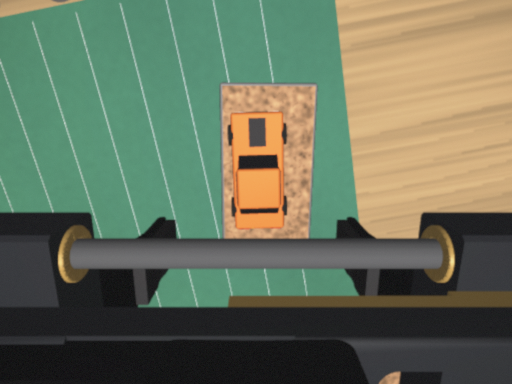

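Wrist view: the orange car spans columns 230–287 and rows 112–228, nose up (+x). The stand slab's far edge is at row 84, with its sides at columns 221 and 315. I'll refine with rays.

Run:
```python
from h import *
c=dict(np.load("pics/w1.npz")); hsv=cv2.cvtColor(c["color"],cv2.COLOR_BGR2HSV); H,S,V=[hsv[...,i].astype(int) for i in range(3)]
P=pts(c); z=P[...,2]
m=blob((H<14)&(S>190)&(V>120)&(np.mgrid[0:384,0:512][0]<240)); v,u=np.nonzero(m); q=ray(c,np.c_[u,v],.044)
print("orange",m.sum(),u.min(),u.max(),v.min(),v.max(),rect(q))
# side lines of the car on hood/trunk rows
L=[];Rr=[]
for r in range(116,226,2):
    k=np.nonzero(m[r])[0]
    L.append((k.min(),r));Rr.append((k.max(),r))
for e in(L,Rr):
    q=ray(c,e,.044); f=cv2.fitLine(np.float32(q[:,:2]),cv2.DIST_HUBER,0,.001,.001).ravel(); print("side",np.degrees(np.arctan(f[1]/f[0])).round(2),(f[3]+(.525-f[2])*f[1]/f[0]).round(4))
# stand top: cork+car region by height
m=blob((z>.012)&(z<.07)&(np.mgrid[0:384,0:512][0]<236)&(P[...,1]<-.1))
v,u=np.nonzero(m);print("stand px",u.min(),u.max(),v.min(),v.max(),rect(ray(c,np.c_[u,v],.02)))
L=[];Rr=[]
for r in range(92,232,2):
    k=np.nonzero(m[r])[0]; L.append((k.min(),r));Rr.append((k.max(),r))
for e in(L,Rr):
    q=ray(c,e,.02); f=cv2.fitLine(np.float32(q[:,:2]),cv2.DIST_HUBER,0,.001,.001).ravel(); print("stand side",np.degrees(np.arctan(f[1]/f[0])).round(2),(f[3]+(.525-f[2])*f[1]/f[0]).round(4))
T=[(k,np.nonzero(m[:,k])[0].min()) for k in range(226,310,2)]; q=ray(c,T,.02); f=cv2.fitLine(np.float32(q[:,:2]),cv2.DIST_HUBER,0,.001,.001).ravel();print("far edge",f.round(4))
```

```text
Traceback (most recent call last):
  File "h.py", line 22, in blob
    i=1+np.argmax(s[1:,4]); return l==i
        ~~~~~~~~~^^^^^^^^^
ValueError: attempt to get argmax of an empty sequence
```

```bash
cat >> h.py <<'E'
def side_lines(c,m,rows,zz,x0):
    """left/right edges of mask m over rows, on plane zz: heading (deg) and y at x0"""
    out=[]
    for s in(0,-1):
        q=ray(c,[(np.nonzero(m[r])[0][s],r) for r in rows if m[r].any()],zz)
        f=cv2.fitLine(np.float32(q[:,:2]),cv2.DIST_HUBER,0,.001,.001).ravel()
        out.append((np.degrees(np.arctan(f[1]/f[0])).round(2),(f[3]+(x0-f[2])*f[1]/f[0]).round(4)))
    return out
E
python3 - <<'E'
from h import *
c=dict(np.load("pics/w1.npz")); hsv=cv2.cvtColor(c["color"],cv2.COLOR_BGR2HSV); print(hsv[200,258],hsv[140,235],hsv[100,230])
H,S,V=[hsv[...,i].astype(int) for i in range(3)]
P=pts(c); z=P[...,2]; row=np.mgrid[0:384,0:512][0]
m=blob((H<22)&(S>170)&(V>150)&(row<240)&(z>.03)); v,u=np.nonzero(m); q=ray(c,np.c_[u,v],.044)
print("orange",m.sum(),u.min(),u.max(),v.min(),v.max(),rect(q), side_lines(c,m,range(116,226,2),.044,.525))
m=blob((z>.012)&(z<.07)&(row<236)&(P[...,1]<-.1))
v,u=np.nonzero(m);print("stand px",u.min(),u.max(),v.min(),v.max(),rect(ray(c,np.c_[u,v],.02)),side_lines(c,m,range(92,232,2),.02,.525))
T=[(k,np.nonzero(m[:,k])[0].min()) for k in range(226,310,2)]; q=ray(c,T,.02); f=cv2.fitLine(np.float32(q[:,:2]),cv2.DIST_HUBER,0,.001,.001).ravel();print("far edge",f.round(4))
E
```

```text
[ 14 168 244] [ 15 162 244] [ 14 108 200]
orange 1203 232 283 137 228 [ 513.4 -214.5  101.    54.6   -8.6] [(np.float32(-8.48), np.float32(-0.1897)), (np.float32(-9.1), np.float32(-0.243))]
stand px 219 316 83 235 [ 530.3 -227.8  177.   106.7  -10.5] [(np.float32(-10.84), np.float32(-0.1732)), (np.float32(-10.76), np.float32(-0.2802))]
far edge [ 0.1797  0.9837  0.6164 -0.2432]
```

```bash
python3 -m pendant '[{"jaw":1,"linear":[-0.06,0.29,1],"twist":-1.5},{"jaw":1,"linear":[0,0,3],"twist":0},{"jaw":1,"linear":[0,0,4],"twist":0},{"jaw":1,"linear":[0,0,4],"twist":0},{"jaw":1,"linear":[0,0,3.5],"twist":0},{"jaw":1,"linear":[0,0,1.8],"twist":0},{"jaw":1,"linear":[0,0,1],"twist":0},{"jaw":1,"linear":[0,0,0],"twist":0},{"jaw":1,"linear":[0,0,0],"twist":0},{"jaw":1,"linear":[0,0,0],"twist":0}]'
python3 -c "
from h import *
plan(.525,-.2163,.041,-8.7)"
```

```text
time: 2.65
position: [0.5265, -0.218, 0.058]
tool_rot: [0.997, -0.077, 0.001, 0.001]
ft_force: [-0.1, -0.3, 0.7]
grip_width: 0.0871
grip_force: 0.0
t 2.65 pos [ 0.5265 -0.218   0.058 ] yaw -8.87 F [-0.1 -0.3  0.7] w 0.0871 gf 0.0
shift cm [-0.18 -0.15  1.7 ] twist -0.17 min rows 1.0 1.0
```

```bash
python3 -m pendant '[{"jaw":1,"linear":[-0.15,-0.15,0.6],"twist":0},{"jaw":1,"linear":[0,0,0.7],"twist":0},{"jaw":1,"linear":[0,0,0.3],"twist":0},{"jaw":1,"linear":[0,0,0],"twist":0},{"jaw":0,"linear":[0,0,0],"twist":0},{"jaw":0,"linear":[0,0,0],"twist":0},{"jaw":0,"linear":[0,0,0],"twist":0},{"jaw":0,"linear":[0,0,0],"twist":0},{"jaw":0,"linear":[0,0,0],"twist":0},{"jaw":0,"linear":[0,0,0],"twist":0}]' 20
python3 -c "
from h import *
plan(.525,-.2163,.041,-8.7)"
```

```text
time: 3.48
position: [0.5241, -0.2157, 0.0406]
tool_rot: [0.997, -0.078, 0.0, 0.0]
ft_force: [0.1, 0.1, -0.6]
grip_width: 0.0562
grip_force: 20.0
t 3.48 pos [ 0.5241 -0.2157  0.0406] yaw -8.9 F [ 0.1  0.1 -0.6] w 0.0562 gf 20.0
shift cm [ 0.1   0.05 -0.04] twist -0.2 min rows 1.0 1.0
```

```bash
python3 -m pendant '[{"jaw":0,"linear":[0,0,-1],"twist":0},{"jaw":0,"linear":[0,0,-2.5],"twist":0},{"jaw":0,"linear":[0,0,-2.5],"twist":0},{"jaw":0,"linear":[0,-2,0],"twist":0},{"jaw":0,"linear":[-0.2,-3.4,0],"twist":0},{"jaw":0,"linear":[-0.2,-3.4,0],"twist":0},{"jaw":0,"linear":[-0.2,-3.4,0],"twist":0},{"jaw":0,"linear":[-0.2,-3.4,0],"twist":0},{"jaw":0,"linear":[0,-3.4,0],"twist":0},{"jaw":0,"linear":[0,-2.7,0],"twist":0},{"jaw":0,"linear":[0,0,0],"twist":-4.9},{"jaw":0,"linear":[0,0,0],"twist":-4}]'
python3 -m pendant '[{"jaw":0,"linear":[0,0,1.5],"twist":0},{"jaw":0,"linear":[0,0,2.5],"twist":0},{"jaw":0,"linear":[0,0,1.5],"twist":0},{"jaw":0,"linear":[0,0,0],"twist":0},{"jaw":0,"linear":[0,0,0],"twist":0}]'
python3 -c "
from h import *
plan(.55,0,.0225,0)"
```

```text
time: 4.48
position: [0.5494, 0.0023, 0.101]
tool_rot: [1.0, 0.004, -0.0, -0.0]
ft_force: [-0.2, -1.0, -2.4]
grip_width: 0.056
grip_force: 20.0
time: 4.9
position: [0.5491, 0.0002, 0.0453]
tool_rot: [1.0, 0.0, -0.001, -0.0]
ft_force: [0.4, 0.5, -2.8]
grip_width: 0.056
grip_force: 20.0
t 4.9 pos [5.491e-01 2.000e-04 4.530e-02] yaw 0.0 F [ 0.4  0.5 -2.8] w 0.056 gf 20.0
shift cm [0.1  0.02 2.28] twist 0.0 min rows 1.0 1.0
```

```bash
python3 -m pendant '[{"jaw":0,"linear":[0,0,1],"twist":0},{"jaw":0,"linear":[0,0,0.8],"twist":0},{"jaw":0,"linear":[0,0,0.4],"twist":0},{"jaw":0,"linear":[0,0,0],"twist":0},{"jaw":0,"linear":[0,0,0],"twist":0},{"jaw":1,"linear":[0,0,0],"twist":0},{"jaw":1,"linear":[0,0,0],"twist":0},{"jaw":1,"linear":[0,0,0],"twist":0},{"jaw":1,"linear":[0,0,0],"twist":0},{"jaw":1,"linear":[0,0,0],"twist":0}]'
python3 -m pendant '[{"jaw":1,"linear":[0,0,-2],"twist":0},{"jaw":1,"linear":[0,0,-4],"twist":0},{"jaw":1,"linear":[0,0,-4],"twist":0},{"jaw":1,"linear":[0,0,-4],"twist":0},{"jaw":1,"linear":[0,0,-4],"twist":0},{"jaw":1,"linear":[-1,-2,-2],"twist":0},{"jaw":1,"linear":[-1.3,-3.5,0],"twist":0},{"jaw":1,"linear":[-1.3,-3.5,0],"twist":0},{"jaw":1,"linear":[-1.3,-3.5,0],"twist":0},{"jaw":1,"linear":[-1.3,-3.5,0],"twist":0},{"jaw":1,"linear":[-1.3,-3.5,0],"twist":0},{"jaw":1,"linear":[-1,-3.3,0],"twist":0}]'
python3 -m pendant '[{"jaw":1,"linear":[0,0,0],"twist":5},{"jaw":1,"linear":[0,0,0],"twist":7},{"jaw":1,"linear":[0,0,0],"twist":6},{"jaw":1,"linear":[0,0,0],"twist":4},{"jaw":1,"linear":[0,0,0],"twist":0},{"jaw":1,"linear":[0,0,0],"twist":0}]'
python3 - <<'E'
from h import *
plan(.465,.228,.033,-23.5)
c=cams.camera("wrist"); np.savez("pics/w2.npz",**c); cv2.imwrite("pics/w2.png",c["color"])
E
```

```text
time: 5.73
position: [0.55, -0.0, 0.0239]
tool_rot: [1.0, -0.0, 0.0, 0.0]
ft_force: [-0.0, -0.3, 0.4]
grip_width: 0.0807
grip_force: 0.0
time: 6.73
position: [0.4631, 0.2296, 0.2238]
tool_rot: [1.0, 0.0, -0.0, -0.0]
ft_force: [0.3, -0.7, 0.6]
grip_width: 0.087
grip_force: 0.0
time: 7.23
position: [0.4645, 0.228, 0.2236]
tool_rot: [0.982, -0.19, -0.0, 0.0]
ft_force: [0.3, -0.7, 0.4]
grip_width: 0.0873
grip_force: 0.0
t 7.23 pos [0.4645 0.228  0.2236] yaw -21.89 F [ 0.3 -0.7  0.4] w 0.0873 gf 0.0
shift cm [ 0.04 -0.02 19.06] twist 1.61 min rows 5.0 1.0
```

View pics/w2.png

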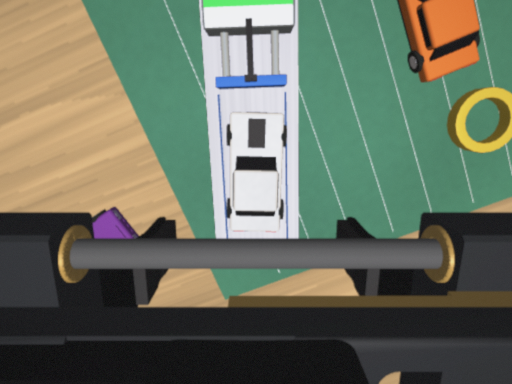

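Wrist view: the white car is at columns 230–283, rows 112–231. The blue pad is at rows 74–87, columns 216–286, with the blue lines at columns 220–228 and 286. The orange car is on the mat at top right, with the tape at (485,120) untouched.

Run:
```python
from h import *
c=dict(np.load("pics/w2.npz")); hsv=cv2.cvtColor(c["color"],cv2.COLOR_BGR2HSV); H,S,V=[hsv[...,i].astype(int) for i in range(3)]
P=pts(c); z=P[...,2]; row,col=np.mgrid[0:384,0:512]
m=blob((z>.026)&(z<.06)&(row>98)&(row<236)&(col>200)&(col<310)); v,u=np.nonzero(m)
print("white px",u.min(),u.max(),v.min(),v.max(),"depth rect",rect(P[m])); 
w=m&(S<60)&(V>150); print("white-paint lines z36",side_lines(c,w,list(range(118,150,2))+list(range(218,230,2)),.036,.465), "all", side_lines(c,w,range(116,230,2),.036,.465))
v,u=np.nonzero(w); print("paint rect",rect(ray(c,np.c_[u,v],.036)))
b=blob((abs(H-112)<12)&(S>120)&(row<110)&(row>60)&(col>200)&(col<300)); v,u=np.nonzero(b); q=P[b]; print("pad px",u.min(),u.max(),v.min(),v.max(),"z",np.percentile(q[:,2],[10,50,90]).round(4),"on z41",rect(ray(c,np.c_[u,v],.041)),"depth",rect(q[(q[:,2]>.035)]))
# blue lines
bl=(abs(H-112)<14)&(S>60)&(row>95)&(row<236)&(z<.02)&(z>.005)
for nm,lo,hi in(("L",212,232),("R",280,296)):
    k=bl&(col>lo)&(col<hi); v,u=np.nonzero(k); q=ray(c,np.c_[u,v],.012); f=cv2.fitLine(np.float32(q[:,:2]),cv2.DIST_HUBER,0,.001,.001).ravel(); print("line",nm,k.sum(),np.degrees(np.arctan(f[1]/f[0])).round(2),"y at x=.49:",(f[3]+(.49-f[2])*f[1]/f[0]).round(4))
j=(z>.006)&(z<.06)&(col>195)&(col<310); print("bed sides",side_lines(c,j,range(90,234,2),.012,.49))
j=(z>.006)&(z<.06); o=blob(j&(col>350)&(H<22)&(row<100)&(S>150)); print("orange partial",rect(P[o]))
```

```text
white px 226 286 112 231 depth rect [463.9 228.  130.8  62.9 -23.1]
white-paint lines z36 [(np.float32(-21.6), np.float32(0.2578)), (np.float32(-23.02), np.float32(0.1978))] all [(np.float32(-23.11), np.float32(0.2565)), (np.float32(-23.31), np.float32(0.198))]
paint rect [465.4 228.5 128.5  61.3 -21.9]
pad px 216 285 75 87 z [0.0392 0.0403 0.0414] on z41 [553.6 196.7  67.7  10.   70.2] depth [542.  200.9  68.   34.8  70. ]
line L 190 -19.89 y at x=.49: 0.2577
line R 146 -19.72 y at x=.49: 0.1813
bed sides [(np.float32(-19.86), np.float32(0.2722)), (np.float32(-20.13), np.float32(0.1677))]
orange partial [ 5.292e+02 -7.000e-01  8.610e+01  5.840e+01  4.000e-01]
```

```bash
python3 -m pendant '[{"jaw":1,"linear":[0,0,2],"twist":1.2},{"jaw":1,"linear":[0,0,4],"twist":0},{"jaw":1,"linear":[0,0,4],"twist":0},{"jaw":1,"linear":[0,0,4],"twist":0},{"jaw":1,"linear":[0,0,2],"twist":0},{"jaw":1,"linear":[0,0,1.5],"twist":0},{"jaw":1,"linear":[0,0,0.8],"twist":0},{"jaw":1,"linear":[0,0,0],"twist":0},{"jaw":1,"linear":[0,0,0],"twist":0}]'
python3 -c "
from h import *
plan(.4642,.228,.0325,-23.1)"
```

```text
time: 8.03
position: [0.4651, 0.228, 0.0407]
tool_rot: [0.98, -0.201, 0.0, -0.0]
ft_force: [0.3, -0.4, 0.4]
grip_width: 0.0868
grip_force: 0.0
t 8.03 pos [0.4651 0.228  0.0407] yaw -23.18 F [ 0.3 -0.4  0.4] w 0.0868 gf 0.0
shift cm [-0.08  0.04  0.82] twist -0.08 min rows 1.0 1.0
```

```bash
python3 -m pendant '[{"jaw":1,"linear":[0,0,0.5],"twist":0},{"jaw":1,"linear":[0,0,0.3],"twist":0},{"jaw":1,"linear":[0,0,0],"twist":0},{"jaw":0,"linear":[0,0,0],"twist":0},{"jaw":0,"linear":[0,0,0],"twist":0},{"jaw":0,"linear":[0,0,0],"twist":0},{"jaw":0,"linear":[0,0,0],"twist":0},{"jaw":0,"linear":[0,0,0],"twist":0},{"jaw":0,"linear":[0,0,0],"twist":0}]' 20
python3 -m pendant '[{"jaw":0,"linear":[0,0,-1],"twist":0},{"jaw":0,"linear":[0,0,-2.5],"twist":0},{"jaw":0,"linear":[0,0,-3.5],"twist":0},{"jaw":0,"linear":[0,0,-3],"twist":0},{"jaw":0,"linear":[0,0,0],"twist":0}]'
python3 -c "
from h import *
plan(.525,-.227,.132,-10.7)"
```

```text
time: 8.78
position: [0.4648, 0.2281, 0.0326]
tool_rot: [0.98, -0.201, 0.0, -0.0]
ft_force: [1.2, -0.6, 0.6]
grip_width: 0.0559
grip_force: 20.0
time: 9.2
position: [0.468, 0.229, 0.138]
tool_rot: [0.98, -0.201, 0.005, -0.002]
ft_force: [0.4, -0.1, -2.1]
grip_width: 0.0564
grip_force: 20.0
t 9.2 pos [0.468 0.229 0.138] yaw -23.18 F [ 0.4 -0.1 -2.1] w 0.0564 gf 20.0
shift cm [23.18 39.68  0.54] twist -12.48 min rows 12.0 2.0
```

```bash
python3 -m pendant '[{"jaw":0,"linear":[1,1.7,0],"twist":0},{"jaw":0,"linear":[1.8,3.1,0],"twist":0},{"jaw":0,"linear":[1.8,3.1,0],"twist":0},{"jaw":0,"linear":[1.8,3.1,0],"twist":0},{"jaw":0,"linear":[1.8,3.1,0],"twist":0},{"jaw":0,"linear":[1.8,3.1,0],"twist":0},{"jaw":0,"linear":[1.8,3.1,0],"twist":0},{"jaw":0,"linear":[1.8,3.1,0],"twist":0},{"jaw":0,"linear":[1.8,3.1,0],"twist":0},{"jaw":0,"linear":[1.8,3.1,0],"twist":0},{"jaw":0,"linear":[1.8,3.1,0],"twist":0},{"jaw":0,"linear":[1.8,3.1,0],"twist":0}]'
python3 -m pendant '[{"jaw":0,"linear":[1.8,3.1,0],"twist":0},{"jaw":0,"linear":[0.6,0.8,0],"twist":0},{"jaw":0,"linear":[0,0,0],"twist":-6},{"jaw":0,"linear":[0,0,0],"twist":-6.5},{"jaw":0,"linear":[0,0,2],"twist":0},{"jaw":0,"linear":[0,0,3],"twist":0},{"jaw":0,"linear":[0,0,2],"twist":0},{"jaw":0,"linear":[0,0,0],"twist":0},{"jaw":0,"linear":[0,0,0],"twist":0},{"jaw":0,"linear":[0,0,0],"twist":0}]'
python3 -c "
from h import *
plan(.525,-.227,.0415,-10.7)"
```

```text
time: 10.2
position: [0.5141, -0.1845, 0.1321]
tool_rot: [0.98, -0.201, -0.001, -0.0]
ft_force: [0.9, -0.1, -1.7]
grip_width: 0.0561
grip_force: 20.0
time: 11.03
position: [0.522, -0.2283, 0.0632]
tool_rot: [0.996, -0.093, 0.0, 0.0]
ft_force: [-0.1, 0.9, -1.1]
grip_width: 0.056
grip_force: 20.0
t 11.03 pos [ 0.522  -0.2283  0.0632] yaw -10.68 F [-0.1  0.9 -1.1] w 0.056 gf 20.0
shift cm [ 0.27 -0.18  2.17] twist 0.02 min rows 1.0 1.0
```

```bash
python3 -m pendant '[{"jaw":0,"linear":[0.25,-0.18,0.8],"twist":0},{"jaw":0,"linear":[0,0,0.8],"twist":0},{"jaw":0,"linear":[0,0,0.5],"twist":0},{"jaw":0,"linear":[0,0,0],"twist":0},{"jaw":0,"linear":[0,0,0],"twist":0},{"jaw":1,"linear":[0,0,0],"twist":0},{"jaw":1,"linear":[0,0,0],"twist":0},{"jaw":1,"linear":[0,0,0],"twist":0},{"jaw":1,"linear":[0,0,0],"twist":0},{"jaw":1,"linear":[0,0,0],"twist":0},{"jaw":1,"linear":[0,0,0],"twist":0}]'
python3 -m pendant '[{"jaw":1,"linear":[0,0,-1],"twist":0},{"jaw":1,"linear":[0,0,-3],"twist":0},{"jaw":1,"linear":[0,0,-4],"twist":0},{"jaw":1,"linear":[0,0,-4],"twist":0},{"jaw":1,"linear":[0,0,-4],"twist":0},{"jaw":1,"linear":[0,0,-4],"twist":0},{"jaw":1,"linear":[0,0,0],"twist":0},{"jaw":1,"linear":[0,0,0],"twist":0}]'
python3 - <<'E'
from h import *
plan(.55,0,.2,0)
c=cams.camera("wrist"); np.savez("pics/w3.npz",**c); cv2.imwrite("pics/w3.png",c["color"])
P=pts(c); z=P[...,2]; row,col=np.mgrid[0:384,0:512]
m=blob((z>.034)&(z<.07)&(row<240)&(P[...,1]<-.1)); print("white",rect(P[m]),side_lines(c,m,range(112,232,2),.044,.525))
m=blob((z>.012)&(z<.07)&(row<236)&(P[...,1]<-.1)); print("stand",side_lines(c,m,range(92,232,2),.02,.525))
E
```

```text
time: 11.95
position: [0.5245, -0.2271, 0.0417]
tool_rot: [0.996, -0.093, 0.0, 0.0]
ft_force: [-0.6, 0.0, -0.3]
grip_width: 0.0844
grip_force: 0.0
time: 12.62
position: [0.5258, -0.2278, 0.2454]
tool_rot: [0.996, -0.093, 0.003, 0.002]
ft_force: [0.2, -0.6, -0.9]
grip_width: 0.0868
grip_force: 0.0
t 12.62 pos [ 0.5258 -0.2278  0.2454] yaw -10.69 F [ 0.2 -0.6 -0.9] w 0.0868 gf 0.0
shift cm [ -1.88 -22.85   4.46] twist -10.69 min rows 6.0 2.0
white [ 522.7 -227.1  130.5   62.6  -10.9] [(np.float32(-10.37), np.float32(-0.1997)), (np.float32(-11.3), np.float32(-0.2557))]
stand [(np.float32(-10.7), np.float32(-0.1736)), (np.float32(-10.9), np.float32(-0.2801))]
```

View pics/w3.png

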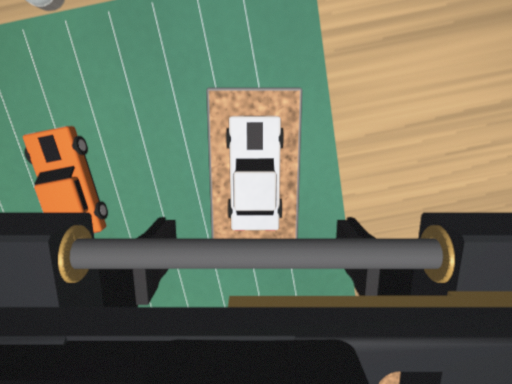

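Wrist view: the white car sits centred on the cork (columns 229–281 inside 209–300), in line within 0.2°. The orange car is on the mat at left. Next, the orange car.

```bash
python3 -m pendant '[{"jaw":1,"linear":[-0.2,-2.4,0],"twist":0},{"jaw":1,"linear":[-0.3,-3.6,0],"twist":0},{"jaw":1,"linear":[-0.3,-3.6,0],"twist":0},{"jaw":1,"linear":[-0.3,-3.6,0],"twist":0},{"jaw":1,"linear":[-0.3,-3.6,0],"twist":0},{"jaw":1,"linear":[-0.3,-3.6,0],"twist":0},{"jaw":1,"linear":[-0.2,-2.4,0],"twist":0},{"jaw":1,"linear":[0,0,2],"twist":-5.3},{"jaw":1,"linear":[0,0,4],"twist":-5.4},{"jaw":1,"linear":[0,0,4],"twist":0},{"jaw":1,"linear":[0,0,3],"twist":0},{"jaw":1,"linear":[0,0,1],"twist":0}]'
python3 -c "
from h import *
plan(.55,0,.023,0)
c=cams.camera('wrist'); P=pts(c); z=P[...,2]; row,col=np.mgrid[0:384,0:512]
m=blob((z>.012)&(z<.05)&(row<240)&(col>180)&(col<330)); print(rect(P[m]),row[m].min(),row[m].max())"
```

```text
time: 13.67
position: [0.5429, 0.0017, 0.0957]
tool_rot: [1.0, 0.0, -0.007, -0.001]
ft_force: [-0.2, 0.1, -0.1]
grip_width: 0.0871
grip_force: 0.0
t 13.67 pos [0.5429 0.0017 0.0957] yaw 0.01 F [-0.2  0.1 -0.1] w 0.0871 gf 0.0
shift cm [0.8  0.19 7.26] twist 0.01 min rows 2.0 1.0
[ 5.658e+02 -4.000e-01  1.010e+02  6.290e+01  1.000e-01] 97 238
```

```bash
python3 -m pendant '[{"jaw":1,"linear":[0,0,0],"twist":0},{"jaw":1,"linear":[0,0,2],"twist":0},{"jaw":1,"linear":[0,0,2],"twist":0},{"jaw":1,"linear":[0,0,1],"twist":0},{"jaw":1,"linear":[0,0,0],"twist":0},{"jaw":1,"linear":[0,0,0],"twist":0}]'
python3 -c "
from h import *
plan(.551,-.0003,.023,0)"
```

```text
time: 14.22
position: [0.5487, 0.0004, 0.0525]
tool_rot: [1.0, -0.0, 0.001, 0.0]
ft_force: [-0.3, 0.3, -0.9]
grip_width: 0.0866
grip_force: 0.0
t 14.22 pos [5.487e-01 4.000e-04 5.250e-02] yaw -0.01 F [-0.3  0.3 -0.9] w 0.0866 gf 0.0
shift cm [0.23 0.07 2.95] twist -0.01 min rows 1.0 1.0
```

```bash
python3 -m pendant '[{"jaw":1,"linear":[0.2,0.05,1],"twist":0},{"jaw":1,"linear":[0,0,1],"twist":0},{"jaw":1,"linear":[0,0,0.6],"twist":0},{"jaw":1,"linear":[0,0,0.3],"twist":0},{"jaw":1,"linear":[0,0,0],"twist":0},{"jaw":0,"linear":[0,0,0],"twist":0},{"jaw":0,"linear":[0,0,0],"twist":0},{"jaw":0,"linear":[0,0,0],"twist":0},{"jaw":0,"linear":[0,0,0],"twist":0},{"jaw":0,"linear":[0,0,0],"twist":0},{"jaw":0,"linear":[0,0,0],"twist":0},{"jaw":0,"linear":[0,0,0],"twist":0}]' 35
python3 -m pendant '[{"jaw":0,"linear":[0,0,-1],"twist":0},{"jaw":0,"linear":[0,0,-2.5],"twist":0},{"jaw":0,"linear":[0,0,-3.5],"twist":0},{"jaw":0,"linear":[0,0,-3],"twist":5},{"jaw":0,"linear":[0,0,0],"twist":7},{"jaw":0,"linear":[0,0,0],"twist":7},{"jaw":0,"linear":[0,0,0],"twist":0.9},{"jaw":0,"linear":[0,0,0],"twist":0},{"jaw":0,"linear":[0,0,0],"twist":0}]'
python3 -c "
from h import *
plan(.4597,.2306,.06,-19.85)"
```

```text
time: 15.22
position: [0.5502, 0.0, 0.0228]
tool_rot: [1.0, 0.0, 0.0, 0.0]
ft_force: [-0.8, 0.4, 0.6]
grip_width: 0.0556
grip_force: 35.0
time: 15.97
position: [0.5495, 0.0002, 0.1223]
tool_rot: [0.985, -0.172, -0.001, -0.0]
ft_force: [0.3, 0.3, -2.8]
grip_width: 0.0558
grip_force: 35.0
t 15.97 pos [5.495e-01 2.000e-04 1.223e-01] yaw -19.76 F [ 0.3  0.3 -2.8] w 0.0558 gf 35.0
shift cm [-16.23 -18.65   6.25] twist 0.09 min rows 7.0 1.0
```

```bash
python3 -m pendant '[{"jaw":0,"linear":[-1,-1.2,0],"twist":0},{"jaw":0,"linear":[-2.2,-2.5,0],"twist":0},{"jaw":0,"linear":[-2.2,-2.5,0],"twist":0},{"jaw":0,"linear":[-2.2,-2.5,0],"twist":0},{"jaw":0,"linear":[-2.2,-2.5,0],"twist":0},{"jaw":0,"linear":[-2.2,-2.5,0],"twist":0},{"jaw":0,"linear":[-2.2,-2.5,0],"twist":0},{"jaw":0,"linear":[-2.0,-2.4,0],"twist":0},{"jaw":0,"linear":[0,0,2.5],"twist":0},{"jaw":0,"linear":[0,0,3],"twist":0},{"jaw":0,"linear":[0,0,0.8],"twist":0},{"jaw":0,"linear":[0,0,0],"twist":0}]'
python3 -m pendant '[{"jaw":0,"linear":[0,0,0],"twist":0},{"jaw":0,"linear":[0,0,0],"twist":0},{"jaw":0,"linear":[0,0,0],"twist":0}]'
python3 - <<'E'
from h import *
plan(.4597,.2306,.034,-19.85)
c=cams.camera("wrist"); np.savez("pics/w4.npz",**c); cv2.imwrite("pics/w4.png",c["color"])
E
```

```text
time: 16.97
position: [0.4588, 0.2297, 0.0572]
tool_rot: [0.985, -0.172, -0.003, 0.001]
ft_force: [-0.1, -0.2, -1.5]
grip_width: 0.0557
grip_force: 35.0
time: 17.22
position: [0.4622, 0.23, 0.0608]
tool_rot: [0.985, -0.173, 0.001, -0.001]
ft_force: [1.1, 0.8, -2.1]
grip_width: 0.0558
grip_force: 35.0
t 17.22 pos [0.4622 0.23   0.0608] yaw -19.93 F [ 1.1  0.8 -2.1] w 0.0558 gf 35.0
shift cm [-0.26  0.03  2.67] twist -0.08 min rows 1.0 1.0
```

View pics/w4.png

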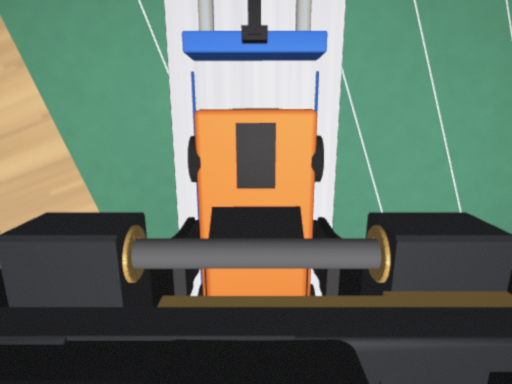

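Wrist view: the orange car is in the hand with its nose at row 110, columns 196–315. The pad's face edge is at row 60, columns 183–326, and the blue lines are at columns 193 and 317 near row 72. I'll check car against jig in this view.

```bash
cat > meas.py <<'E'
from h import *
def meas(c):
    hsv=cv2.cvtColor(c["color"],cv2.COLOR_BGR2HSV); H,S,V=[hsv[...,i].astype(int) for i in range(3)]
    P=pts(c); z=P[...,2]; row,col=np.mgrid[0:384,0:512]
    b=blob((abs(H-112)<12)&(S>120)&(z>.02)&(row<200)); cols=np.nonzero(b.any(0))[0]; cols=cols[6:-6:3]
    # top front edge of pad: pixels with z>.036, lowest row per column -> plane z .041
    top=b&(z>.037); e=[(k,np.nonzero(top[:,k])[0].max()) for k in cols if top[:,k].any()]; q=ray(c,e,.041)
    f=cv2.fitLine(np.float32(q[:,:2]),cv2.DIST_HUBER,0,.001,.001).ravel(); print("pad edge",np.degrees(np.arctan2(f[1],f[0])).round(2),q[:,:2].mean(0).round(4),"med z low",np.median(z[b]).round(4))
    o=blob((H<22)&(S>150)&(row<210)&(z>.025)); zt=np.median(z[o][row[o]<row[o].min()+40]); print("hood z",zt.round(4))
    ks=np.nonzero(o.any(0))[0][8:-8:3]; q=ray(c,[(k,np.nonzero(o[:,k])[0].min()) for k in ks],zt)
    f=cv2.fitLine(np.float32(q[:,:2]),cv2.DIST_HUBER,0,.001,.001).ravel(); n=q[:,:2].mean(0); print("nose edge",np.degrees(np.arctan2(f[1],f[0])).round(2),n.round(4))
    r0=row[o].min(); sl=side_lines(c,o,range(r0+6,r0+84,2),zt,n[0]); print("sides",sl,"mid",(sl[0][1]+sl[1][1])/2)
    bl=(abs(H-112)<14)&(S>60)&(z<.02)&(z>.004); L=[]
    for nm,k in(("L",bl&(col<256)&(col>170)),("R",bl&(col>256)&(col<340))):
        if k.sum()<30: print(nm,"few");continue
        v,u=np.nonzero(k); q=ray(c,np.c_[u,v],.012); f=cv2.fitLine(np.float32(q[:,:2]),cv2.DIST_HUBER,0,.001,.001).ravel(); L.append(f[3]+(n[0]-f[2])*f[1]/f[0]); print("line",nm,k.sum(),np.degrees(np.arctan(f[1]/f[0])).round(2),L[-1].round(4))
    if len(L)==2: print("lines mid at nose x",np.mean(L).round(4))
E
python3 -c "
from meas import *
meas(dict(np.load('pics/w4.npz')))"
```

```text
pad edge 70.0 [0.5489 0.1985] med z low 0.04
hood z 0.0601
nose edge 70.03 [0.5235 0.2066]
sides [(np.float32(-19.84), np.float64(0.2352)), (np.float32(-19.71), np.float64(0.1782))] mid 0.2067
line L 210 -21.27 0.2453
line R 123 -19.43 0.169
lines mid at nose x 0.2072
```

```bash
python3 -m pendant '[{"jaw":0,"linear":[0,-0.07,0.8],"twist":0},{"jaw":0,"linear":[0,0,0.8],"twist":0},{"jaw":0,"linear":[0,0,0.5],"twist":0},{"jaw":0,"linear":[0,0,0.3],"twist":0},{"jaw":0,"linear":[0,0,0.1],"twist":0},{"jaw":0,"linear":[0,0,0],"twist":0},{"jaw":0,"linear":[0,0,0],"twist":0},{"jaw":0,"linear":[0,0,0],"twist":0}]'
python3 - <<'E'
from meas import *
plan(.4597,.2306,.034,-19.85)
meas(cams.camera("wrist"))
E
```

```text
time: 17.93
position: [0.4607, 0.2306, 0.0347]
tool_rot: [0.985, -0.173, -0.001, 0.0]
ft_force: [-1.9, -0.2, 5.3]
grip_width: 0.0556
grip_force: 35.0
t 17.93 pos [0.4607 0.2306 0.0347] yaw -19.88 F [-1.9 -0.2  5.3] w 0.0556 gf 35.0
shift cm [-0.09  0.03  0.07] twist -0.03 min rows 1.0 1.0
pad edge 70.03 [0.5485 0.1983] med z low 0.0399
hood z 0.0341
nose edge 70.08 [0.522  0.2073]
sides [(np.float32(-19.54), np.float64(0.2358)), (np.float32(-19.63), np.float64(0.1789))] mid 0.20735
line L 630 -20.02 0.246
line R 611 -19.91 0.1697
lines mid at nose x 0.2079
```

```bash
python3 -m pendant '[{"jaw":0,"linear":[0.2,-0.03,-0.03],"twist":0},{"jaw":0,"linear":[0.5,0,0],"twist":0},{"jaw":0,"linear":[0.5,0,0],"twist":0},{"jaw":0,"linear":[0.5,0,0],"twist":0},{"jaw":0,"linear":[0.4,0,0],"twist":0},{"jaw":0,"linear":[0.3,0,0],"twist":0},{"jaw":0,"linear":[0.3,0,0],"twist":0},{"jaw":0,"linear":[0.3,0,0],"twist":0},{"jaw":0,"linear":[0.3,0,0],"twist":0},{"jaw":0,"linear":[0.3,0,0],"twist":0},{"jaw":0,"linear":[0.3,0,0],"twist":0},{"jaw":0,"linear":[0.3,0,0],"twist":0}]'
python3 -m pendant '[{"jaw":0,"linear":[0,0,0],"twist":0},{"jaw":0,"linear":[0,0,0],"twist":0},{"jaw":0,"linear":[0,0,0],"twist":0},{"jaw":0,"linear":[0,0,0],"twist":0}]'
python3 - <<'E'
from meas import *
plan(.4597,.2306,.034,-19.85)
meas(cams.camera("wrist"))
E
```

```text
time: 18.98
position: [0.4993, 0.2171, 0.0347]
tool_rot: [0.985, -0.173, -0.002, 0.0]
ft_force: [-6.7, 5.5, 3.9]
grip_width: 0.0557
grip_force: 35.0
time: 19.32
position: [0.4999, 0.2169, 0.0347]
tool_rot: [0.985, -0.173, -0.001, 0.0]
ft_force: [-3.9, 2.8, 3.5]
grip_width: 0.0553
grip_force: 35.0
t 19.32 pos [0.4999 0.2169 0.0347] yaw -19.92 F [-3.9  2.8  3.5] w 0.0553 gf 35.0
shift cm [-4.25  0.09  0.08] twist -0.07 min rows 2.0 1.0
pad edge 70.54 [0.5621 0.1933] med z low 0.0402
hood z 0.0341
nose edge 70.04 [0.5612 0.1936]
sides [(np.float32(-19.4), np.float64(0.2222)), (np.float32(-19.85), np.float64(0.1651))] mid 0.19365
line L 266 -20.21 0.2314
line R 269 -20.05 0.1551
lines mid at nose x 0.1933
```

```bash
python3 -m pendant '[{"jaw":0,"linear":[0.2,0,0],"twist":0},{"jaw":0,"linear":[0.2,0,0],"twist":0},{"jaw":0,"linear":[0.2,0,0],"twist":0},{"jaw":0,"linear":[0,0,0],"twist":0},{"jaw":0,"linear":[0,0,0],"twist":0},{"jaw":0,"linear":[0,0,0],"twist":0},{"jaw":0,"linear":[0,0,0],"twist":0},{"jaw":0,"linear":[0,0,0],"twist":0},{"jaw":0,"linear":[0,0,0],"twist":0}]'
python3 - <<'E'
from meas import *
plan(.4597,.2306,.034,-19.85)
meas(cams.camera("wrist"))
c=cams.camera("scene"); d=cams.camera("side")
a=cv2.resize(c["color"][170:270,240:360],(600,500),interpolation=cv2.INTER_CUBIC)
cv2.imwrite("pics/fin.png",a); cv2.imwrite("pics/fin2.png",cv2.resize(d["color"][80:310,130:330],(696,600),interpolation=cv2.INTER_CUBIC)[:, :])
E
```

```text
time: 20.12
position: [0.5043, 0.2153, 0.0347]
tool_rot: [0.985, -0.173, -0.002, 0.0]
ft_force: [-6.9, 4.4, 4.6]
grip_width: 0.0551
grip_force: 35.0
t 20.12 pos [0.5043 0.2153 0.0347] yaw -19.9 F [-6.9  4.4  4.6] w 0.0551 gf 35.0
shift cm [-4.71  0.08  0.09] twist -0.05 min rows 2.0 1.0
pad edge 70.06 [0.5664 0.1917] med z low 0.0402
hood z 0.0341
nose edge 70.06 [0.5656 0.192 ]
sides [(np.float32(-19.4), np.float64(0.2206)), (np.float32(-19.61), np.float64(0.1636))] mid 0.1921
line L 248 -20.27 0.2298
line R 257 -19.41 0.1544
lines mid at nose x 0.1921
```

View pics/fin.png

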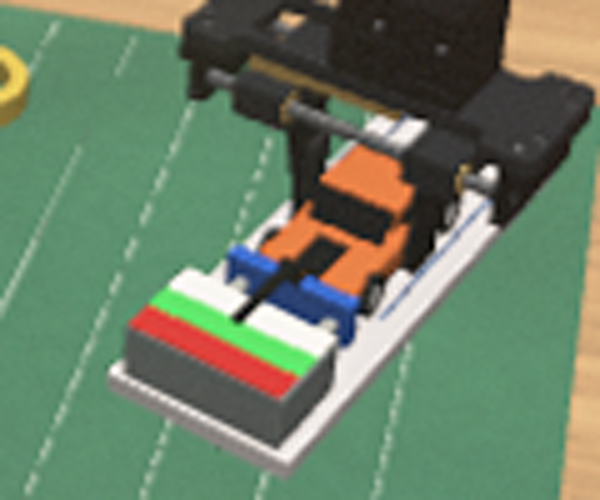

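View pics/fin2.png

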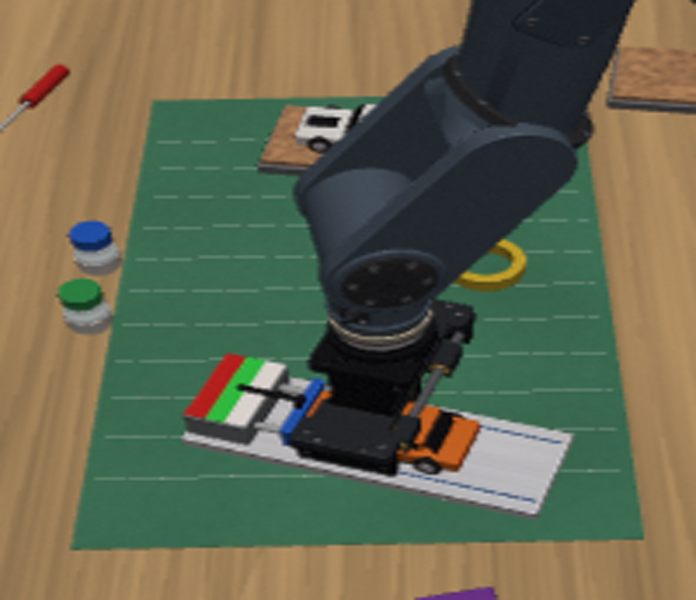

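The pictures show the pointer tip well inside the green band ((240,318) in the scene crop). The nose is flush on the pad, the white car is on its stand, and the jars and tape are untouched. Pad travel measures about 19 mm. I'll hold briefly to check it's steady, then hand in.

```bash
python3 -m pendant '[{"jaw":0,"linear":[0,0,0],"twist":0},{"jaw":0,"linear":[0,0,0],"twist":0},{"jaw":0,"linear":[0,0,0],"twist":0},{"jaw":0,"linear":[0,0,0],"twist":0},{"jaw":0,"linear":[0,0,0],"twist":0},{"jaw":0,"linear":[0,0,0],"twist":0}]' && python3 -c "
from meas import *
o=robot.get_obs(); print(abs(o['joint_velocities']).max()); meas(cams.camera('wrist'))
print(robot.hand_in())"
```

```text
time: 20.77
position: [0.5042, 0.2153, 0.0347]
tool_rot: [0.985, -0.173, -0.002, 0.0]
ft_force: [-7.0, 4.5, 5.1]
grip_width: 0.0553
grip_force: 35.0
0.0011593728520810013
pad edge 70.06 [0.5664 0.1917] med z low 0.0402
hood z 0.0341
nose edge 70.06 [0.5656 0.192 ]
sides [(np.float32(-19.4), np.float64(0.2206)), (np.float32(-19.61), np.float64(0.1636))] mid 0.1921
line L 251 -20.43 0.2298
line R 260 -19.72 0.154
lines mid at nose x 0.1919
the job is handed in; nothing more can be done
None
```

The job is handed in after about 21 s of robot time: the white car is let go on the stand, centred and in line, and the orange car is held steady, midway between the blue lines and nose-square on the pad at about 19 mm of travel, pointer in the green band.

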